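# Hold a clock-door hinge leaf aligned for pinning

## Task

First prove the pin press's mushroom stop: push it all the way down, let it spring up, then turn its head clockwise to the end of its turn to reset it. Then pick up the door stile whose hinge leaf has the one middle knuckle, and offer that knuckle between the two knuckles of the jamb leaf in the pin press so that the holes line up for the pin; finish while still holding it there in the gripper, hanging free and still, neither put down nor leaning on the press. Leave the rest of the bench as it is.

Things in the scene. Friction and masses are not known exactly. Their poses are not given: they have to be found in the camera images.
- stop_box: Grey stop station fixed to the bench, a box 90 x 90 x 45 mm high with a black round mushroom head on a short stem in the middle of its top. Origin: centre of its underside; z up.
- stop_top (a point): Centre of the flat top of the mushroom head, 85 mm above the bench when up. The head is 44 mm in diameter and 18 mm high with 16 mm of free space under its rim down to the stop station's top, so it can be gripped round its rim from above. It goes down when pressed.
- stop_press (a joint): How far the mushroom head is pushed down, in m: 0 up, 0.007 fully down. A spring of 1.8 N at the top rising to 5 N fully down pushes it back up when let go.
- stop_turn (a joint): Angle of the mushroom head in rad: 0 at the start, grows clockwise seen from above, ends against a stop at 1.0. It stays where it is left (friction 0.04 N m). It can be turned with the head up.
- jamb: Pin press fixed to the bench: steel base plate 115 x 250 x 12 mm, upright wooden jamb block 110 mm wide (top at 70 mm, strap screws to 83 mm) with the steel jamb leaf (top at 80 mm) and its two knuckles on its face. Origin: on the bench below the middle of the hinge axis. y: along the hinge axis towards the ram and pin; x: from the hinge axis into the jamb block; z up.
- jamb_bore (a point): Centre of the jamb hinge: on the axis of the knuckles' holes (along y), midway between them, 75 mm above the bench; axes as the jamb. The knuckles (outside diameter 22 mm, bore 11 mm, each 20 mm long) leave a 34 mm gap, free from above, from -x and down to the base plate. The jamb leaf's face is at x = 13.5 mm.
- ram (a point): End of the ram, 16 mm thick, on the hinge axis 60 mm from the jamb bore along y. From it a 6 mm pin reaches into the +y knuckle, not into the gap. Its grey housing spans y = 90 to 150, x = -18 to 18 mm, top 95 mm above the bench. Not to be handled.
- leaf: Loose door stile with the matching leaf, about 0.15 kg: light wood block 70 (x) x 34 (y) x 26 mm (z), a 3 mm steel leaf on top (29 mm in all) and one steel knuckle beyond its +x end (outside diameter 22, bore 11, 29 mm long along y). Origin: centre of the wood's underside; x towards the knuckle, z up. It fits the jamb with its x the same way as the jamb's x. Grip the wood across its width.
- leaf_bore (a point): Centre of the bore of the loose leaf's knuckle: 51 mm from the leaf's origin along its x and 18 mm above its underside; the hole runs along y. The wood block ends 16 mm before the hole's axis.
- leaf_grip (a point): A good point to grip the leaf, near its centre of mass: 14 mm from its origin along x, 24 mm above its underside; close the fingers along the leaf's y.
- other_leaf: A second loose stile of the same wood and size, but its leaf has two narrow knuckles (each 16 mm long, with a 24 mm gap between them) and does not fit the jamb: leave it. Origin and axes like the leaf. The two stiles may lie in either place.
- screwdriver: Loose screwdriver lying on the bench, 160 mm long along x. To be left alone.
- loupe: Grey metal eye loupe, a round cone 42 mm in diameter and 42 mm high. To be left alone. Origin: centre of its underside.
- barrel_ring: Brass ring, 48 mm in diameter, 6 mm high. To be left alone. Origin: centre of its underside.
- wheel: Brass toothed clock wheel 64 mm in diameter with a short arbor, 15 mm high. To be left alone. Origin: centre of its underside.
- grease_jar: Small grey jar with a white cap, 44 mm in diameter, 45 mm high. To be left alone. Origin: centre of its underside.
- tweezers: Steel tweezers 126 mm long along x, 6 mm high. To be left alone. Origin: their middle, on the bench.

How it is judged:
By the outcome, as a careful person would: the job done as asked, in the order asked, and still so for the second after the job is handed in, while the arm keeps its last pose, push and grip.
It also fails if it takes over 61 s, if anything falls off the work surface, if the arm or the gripper's body presses on something with over 40 N, if the wrist force passes 120 N, or if a joint passes its speed limit or range.

## Robot

A 6-joint arm with a two-finger parallel gripper is mounted at the origin on the work surface. World frame = base frame: x ahead of the robot, y to its left, z up, the work surface at z = 0. Lengths are in m, angles in rad, forces in N, time in s.
With the tool pointing down it reaches from about 0.375 to 0.9 m from the base axis. Payload 3.1 kg.
Tool frame: the origin (TCP) lies at the very end of the fingers, on their centre line; the grasp point (between the pads) lies r.hold_point_z behind it (r.hold_point_z is the distance from the TCP to the grasp point, in m); z points along the fingers, y is the line along which they close (so a half turn about z gives the same grasp; the last joint's range is limited). The gripper opens to 87 mm and grips with 3 to 60 N. Pads are 19 mm wide; open, the fingers measure 117 mm over their backs; the gripper's body (75 mm by 190 mm) begins 51 mm behind the grasp point.
Start: joints at [-1.31, 0.527, 1.433, -0, 1.181, -0.178], TCP at [0.266, -0.565, 0.223] pointing down, gripper open.
Joint ranges: [-3.08, 3.08], [-0.75, 2.2], [0.22, 2.44], [-1.43, 4.57], [0, 2.65], [-2.85, 2.85]. Speed limits (rad/s): [2.79, 2.79, 3.14, 3.14, 3.14, 3.14].

## Interface

Orientations are given as a rotation vector (axis times angle).
In Python, from bench import r, imaging gives the robot as it stands (r), with the cameras (imaging). Calls block until the motion is done:
- r.move_pose(position, orientation): joint-space move of the TCP to a pose.
- r.move_l(position, orientation=None, vel=0.15): straight line of the TCP; orientation=None keeps the orientation; vel is the mean speed in m/s.
- r.goto_joints(angles): joint-space move.
- r.command_gripper(opening): opening from 0.0 (shut) to 1.0 (fully open); the grip force is fixed at half the most; returns when the fingers have stopped.
- r.sleep(seconds).
- r.inverse_kinematics(position, orientation): joint angles nearest the present ones, or None.
- r.observe(): the state.
- imaging.capture(name): name is "scene" or "side" or "wrist"; returns the picture (480x640x3 uint8, red, green, blue); there is no depth.
- imaging.camera_info(name): a dict with "fx", "fy", "cx", "cy" (pixels), "world_from_camera" (4x4, takes a point from camera to world coordinates); the wrist camera has in their place "tool_from_camera" (4x4, takes a point from camera to tool coordinates, whose origin is the TCP and whose axes are the flange's). Camera axes: x right, y up, looking along -z (the intrinsics and any distortion apply to the point x, -y, -z); pixel columns grow to the right and rows downward; lengths in m; the calibration is good to about 2 mm. The wrist camera is an equidistant fisheye: a pixel r from the principal point sees the ray r / f radians off the axis. A picture is of the moment at which its call begins: read the wrist's pose just before it. camera_info takes no time and is no camera call.
A pose or a line that the arm cannot do raises r.IKError and nothing moves.
- r.sign_off(): hands the job in; it is judged then, once.
The state is a dict: "time_s": time; "qpos": joint angles; "joint_velocities": joint speeds; "joint_efforts": joint torques, N m; "position": TCP position; "eef_rot": TCP orientation; "wrist_force": force on the tool from outside, world axes, zero at the start; "wrist_torque": the same for the moment, N m; "grip_width": opening from 0.0 (shut) to 1.0 (fully open); "grip_force": force on a finger pad.
Only numpy, scipy, OpenCV 4.12 (cv2) and the standard library are available. Lean on these libraries where they do the work, as an engineer would, in place of code of your own. Each camera call takes 0.05 s, during which the arm holds its last target. There are 200 camera calls.

## Working session

There is one attempt and no reset: what is moved stays moved. The work goes in short steps, each a Python script; the robot and the scene stay as the last script left them, time stands still between calls to the robot, and variables do not carry over. Pictures are saved under pics/ and viewed, at most 10 in all, crops included, and the job is handed in when it is done.

```bash
ls; mkdir -p pics
python3 - <<'E'
from bench import r, imaging
import cv2
o=r.observe();print(o['time_s'],o['position'],o['eef_rot'],r.hold_point_z)
for n in("scene","side","wrist"):
    cv2.imwrite(f"pics/{n}0.png",imaging.capture(n)[:,:,::-1]); print(n,imaging.camera_info(n))
E
```

```text
bench.py
pics
0.0 [ 0.26594965 -0.56479401  0.22159522] [-3.06386807e+00 -6.84802735e-01  1.22507672e-04] 0.0187
scene {'fx': 534.1920298324703, 'fy': 534.1920298324703, 'cx': 323.63597841890237, 'cy': 229.2684934173305, 'world_from_camera': array([[ 0.1939057 , -0.85488674,  0.48121642,  1.07330953],
       [ 0.980947  ,  0.1629708 , -0.10575208, -0.13089871],
       [ 0.01198182,  0.49255374,  0.87019955,  0.98146101],
       [ 0.        ,  0.        ,  0.        ,  1.        ]])}
side {'fx': 521.9555652607039, 'fy': 521.9555652607039, 'cx': 319.2899522102753, 'cy': 238.46656841555102, 'world_from_camera': array([[-0.83152272,  0.29735069, -0.46920415,  0.10468369],
       [-0.55511926, -0.47569709,  0.68231583,  0.67749595],
       [-0.02031197,  0.82782538,  0.56061803,  0.64118476],
       [ 0.        ,  0.        ,  0.        ,  1.        ]])}
wrist {'fx': 371.64829954431775, 'fy': 371.64829954431775, 'cx': 316.1506341903731, 'cy': 233.9763810850411, 'tool_from_camera': array([[ 5.13269856e-04,  9.58509345e-01,  2.85060647e-01,
         7.95558923e-02],
       [ 9.99999100e-01, -8.45393981e-04,  1.04205417e-03,
        -1.45485211e-04],
       [ 1.23980722e-03,  2.85059856e-01, -9.58508916e-01,
        -1.61532738e-01],
       [ 0.00000000e+00,  0.00000000e+00,  0.00000000e+00,
         1.00000000e+00]])}
```

View pics/scene0.png

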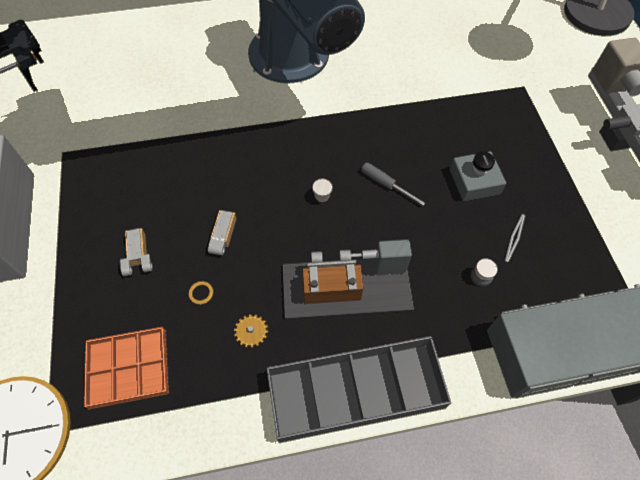

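View pics/side0.png

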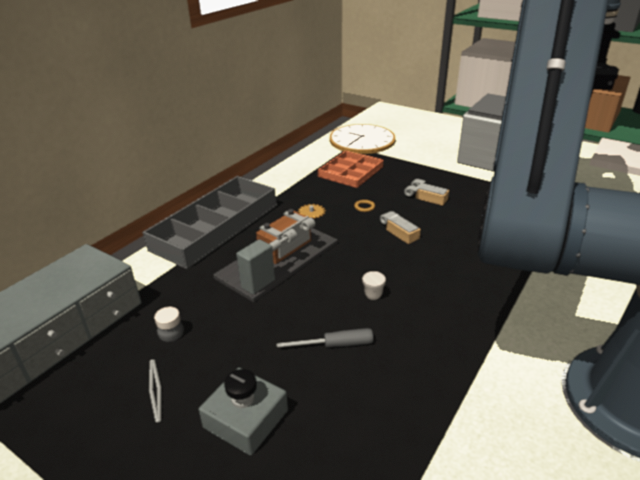

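Scene view: stop head at (485,160), on its box (480,175). The one-knuckle stile is at (222,232), with its knuckle toward (216,248). The two-knuckle stile is at (136,250). The jamb knuckles are at (317,257) and (345,255), with the ram housing at (395,255). The side view agrees: head at (240,382), stile at (401,227).

```bash
cat > h.py <<'E'
from bench import r, imaging
import numpy as np, cv2
from scipy.spatial.transform import Rotation as R
def down(a):  # tool z down, tool x axis pointing at world yaw a
    c,s=np.cos(a),np.sin(a)
    return R.from_matrix(np.array([[c,s,0],[s,-c,0],[0,0,-1.]])).as_rotvec()
def ray(n,uv,pose=None):
    k=imaging.camera_info(n); x=(uv[0]-k['cx'])/k['fx']; y=(uv[1]-k['cy'])/k['fy']
    if n=='wrist':
        t=np.hypot(x,y); s=np.sinc(t/np.pi); d=np.array([x*s,-y*s,-np.cos(t)])
        T=np.eye(4);T[:3,:3]=R.from_rotvec(pose[1]).as_matrix();T[:3,3]=pose[0]
        M=T@k['tool_from_camera']
    else: d=np.array([x,-y,-1.]); M=k['world_from_camera']
    return M[:3,3],M[:3,:3]@d
def onplane(n,uv,z,pose=None):
    o,d=ray(n,uv,pose); return o+d*(z-o[2])/d[2]
def proj(P,pose):
    k=imaging.camera_info('wrist');T=np.eye(4);T[:3,:3]=R.from_rotvec(pose[1]).as_matrix();T[:3,3]=pose[0]
    p=(np.linalg.inv(T@k['tool_from_camera'])@np.append(P,1))[:3]
    t=np.arctan2(np.hypot(p[0],p[1]),-p[2]); q=t/np.hypot(p[0],p[1])
    return np.array([k['cx']+k['fx']*q*p[0],k['cy']-k['fy']*q*p[1]])
def snap(f):
    o=r.observe(); pose=(np.array(o['position']),np.array(o['eef_rot']))
    im=imaging.capture('wrist'); cv2.imwrite(f'pics/{f}.png',im[:,:,::-1]); np.savez(f'pics/{f}.npz',p=pose[0],o=pose[1]); return im,pose
def load(f):
    z=np.load(f'pics/{f}.npz'); return cv2.imread(f'pics/{f}.png'),(z['p'],z['o'])
E
python3 - <<'E'
from h import *
np.set_printoptions(precision=4,suppress=True)
for l,n,uv,z in [('head','scene',(485,158),.085),('head','side',(240,378),.085),('boxtop','scene',(480,172),.045),
 ('knL','scene',(317,253),.08),('knR','scene',(345,251),.08),('hous','scene',(396,244),.095),
 ('leaf','scene',(224,228),.029),('leafkn','scene',(215,247),.029),('leafside','side',(401,222),.029),('jar','scene',(322,186),.04),
 ('oth','scene',(136,245),.029),('drv','scene',(375,175),.02)]:
  print(l,n,onplane(n,uv,z)[:2])
print(R.from_rotvec(r.observe()['eef_rot']).as_matrix())
E
```

```text
head scene [0.4726 0.3435]
head side [0.4732 0.3413]
boxtop scene [0.4795 0.3413]
knL scene [ 0.6231 -0.0437]
knR scene [0.6289 0.0093]
hous scene [0.6398 0.1044]
leaf scene [ 0.5055 -0.2149]
leafkn scene [ 0.5459 -0.2371]
leafside side [ 0.5014 -0.2154]
jar scene [0.4485 0.0006]
oth scene [ 0.5117 -0.3919]
drv scene [0.4283 0.1234]
[[ 0.9048  0.4258 -0.0005]
 [ 0.4258 -0.9048  0.0017]
 [ 0.0003 -0.0017 -1.    ]]
```

Run:
```python
from h import *
for f,p,a in [('leaf',(.505,-.215,.20),-.5),('jamb',(.605,-.02,.22),-.11),('stop',(.473,.342,.22),-.11)]:
    r.move_pose(p,down(a)); r.sleep(.3); im,pose=snap(f); print(f,r.observe()['time_s'],pose,r.observe()['qpos'])
a,b,c=[cv2.imread(f'pics/{f}.png') for f in('leaf','jamb','stop')]
cv2.imwrite('pics/m1.png',np.vstack([np.hstack([cv2.resize(a,(400,300)),cv2.resize(b,(400,300))]),np.hstack([cv2.resize(c,(400,300)),np.zeros((300,400,3),np.uint8)])]))
```

```text
leaf 2.0667 (array([ 0.50486566, -0.21563418,  0.19997139]), array([ 3.04349514e+00, -7.78691740e-01,  9.32685623e-05])) [-6.06994990e-01  4.54249284e-01  1.64892481e+00 -1.08470993e-05
  1.03840215e+00  1.46455912e+00]
jamb 3.3 (array([ 0.60474956, -0.0213589 ,  0.21994609]), array([ 3.13655392e+00, -1.76099502e-01, -4.10464244e-04])) [-2.19337850e-01  5.03529312e-01  1.48692343e+00 -8.30044156e-05
  1.15136932e+00  1.46334185e+00]
stop 5.0833 (array([0.47359407, 0.34131549, 0.21996278]), array([ 3.13668573e+00, -1.74958973e-01,  8.28789930e-05])) [ 4.33501447e-01  4.74760811e-01  1.54152072e+00 -1.24399066e-05
  1.12529883e+00  2.11545383e+00]
```

View pics/m1.png

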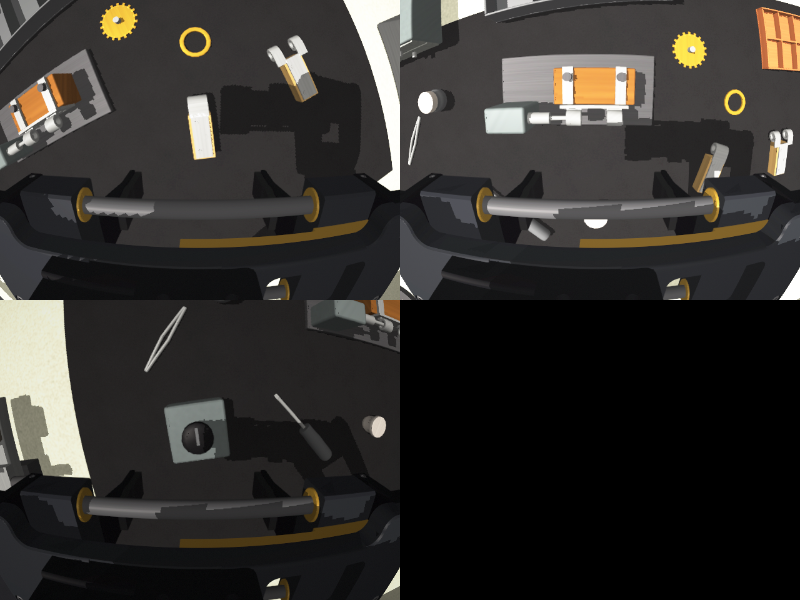

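Wrist views (half-size mosaic): the one-knuckle stile is at (202,127) in panel 1, the jamb knuckles at (573,117) and (615,117) in panel 2, and the head at (197,437) in panel 3. I'll enlarge crops to measure them.

Run:
```python
from h import *
def c(f,x,y,w,h,s): 
    return cv2.resize(load(f)[0][y:y+h,x:x+w],None,fx=s,fy=s,interpolation=cv2.INTER_CUBIC)
J=c('jamb',130,90,266,120,3)   # 798x360
L=c('leaf',280,135,80,80*3//2,2); 
a=c('leaf',270,140,100,120,2);b=c('stop',255,150,120,120,2)
C=np.zeros((600,800,3),np.uint8);C[:360,:798]=J;C[360:600,:200]=a;C[360:600,210:450]=b
cv2.imwrite('pics/m2.png',C)
np.set_printoptions(precision=4,suppress=True)
im,p=load('stop'); g=cv2.cvtColor(im,cv2.COLOR_BGR2GRAY); print(g[219,300],g[200,290],g[180,300])
m=(g<70).astype(np.uint8); m2=np.zeros_like(m); m2[175:270,285:350]=m[175:270,285:350]
n,lab,st,ce=cv2.connectedComponentsWithStats(m2); print(st[1:6],ce[1:6])
im,p=load('leaf'); g=cv2.cvtColor(im,cv2.COLOR_BGR2GRAY)
m=(g>110).astype(np.uint8); n,lab,st,ce=cv2.connectedComponentsWithStats(m); k=lab[200,322]; print(k,st[k],ce[k])
```

```text
63 132 132
[[ 285  191   65   79 3456]] [[322.1545 229.9369]]
18 [ 299  151   46  105 3603] [320.9542 204.0053]
```

View pics/m2.png

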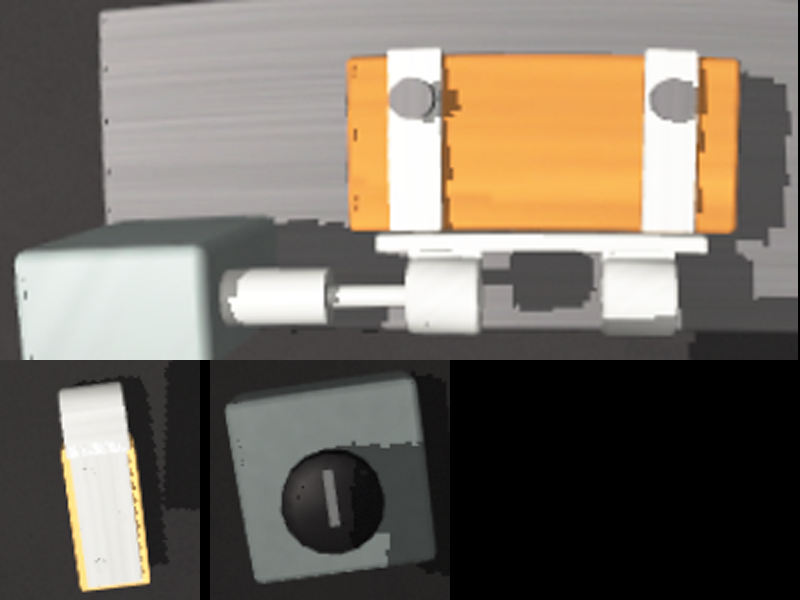

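Run:
```python
from h import *
np.set_printoptions(precision=4,suppress=True)
im,p=load('stop'); 
for z in(.078,.085): print('head',onplane('wrist',(316.3,220.8),z,p), 2*25.5)
e=[onplane('wrist',(316.3+s*25.6,220.8),.08,p) for s in(1,-1)]; print('dia',np.linalg.norm(e[0]-e[1]))
im,p=load('leaf'); hsv=cv2.cvtColor(im,cv2.COLOR_BGR2HSV); g=im.max(2)
m=(g>120).astype(np.uint8); n,lab,st,ce=cv2.connectedComponentsWithStats(m); k=lab[200,322]
c=max(cv2.findContours((lab==k).astype(np.uint8),0,1)[0],key=len)[:,0]
P=np.array([onplane('wrist',u,.029,p)[:2] for u in c]); rc=cv2.minAreaRect((P*1000).astype(np.float32)); print('leaf rect',rc)
# knuckle: white, and steel edges
W=(lab==k)&(hsv[...,1]<60); q=np.argwhere(W)[:,::-1]; Q=np.array([onplane('wrist',u,.029,p)[:2] for u in q]); print('white rect',cv2.minAreaRect((Q*1000).astype(np.float32)))
im,p=load('jamb'); J=lambda u,v,z:onplane('wrist',(130+u/3-.33,90+v/3-.33),z,p)
print('mid',J(542,294,.075))
for z,a,b in[(.075,(406,294),(678,294)),(.075,(481,294),(603,294)),(.08,(378,250),(706,253)),(.08,(376,235),(707,238)),(.07,(348,230),(737,233)),(.07,(350,58),(737,60)),(.012,(101,12),(104,222))]:
    d=J(*a,z)-J(*b,z); print(np.linalg.norm(d),np.degrees(np.arctan2(d[1],d[0]))-90, (J(*a,z)+J(*b,z))/2)
```

```text
head [0.4741 0.3422 0.078 ] 51.0
head [0.4759 0.342  0.085 ] 51.0
dia 0.04297335096203346
leaf rect ((510.3487548828125, -222.52230834960938), (34.29655075073242, 95.76366424560547), 68.86102294921875)Traceback (most recent call last):
  File "<stdin>", line 11, in <module>
  File "h.py", line 16, in onplane
    o,d=ray(n,uv,pose); return o+d*(z-o[2])/d[2]
        ~~~^^^^^^^^^^^
  File "h.py", line 8, in ray
    k=imaging.camera_info(n); x=(uv[0]-k['cx'])/k['fx']; y=(uv[1]-k['cy'])/k['fy']
ValueError: time passes only in moves, steps and waits
```

```bash
sed -i 's/^def ray/import functools\ninfo=functools.lru_cache(None)(lambda n:imaging.camera_info(n))\ndef ray/; s/k=imaging.camera_info(/k=info(/' h.py
python3 - <<'E'
from h import *
np.set_printoptions(precision=4,suppress=True)
im,p=load('jamb'); J=lambda u,v,z:onplane('wrist',(130+u/3-.33,90+v/3-.33),z,p)
print('mid',J(542,294,.075))
for z,a,b in[(.08,(406,294),(678,294)),(.08,(481,294),(603,294)),(.08,(378,250),(706,253)),(.08,(376,235),(707,238)),(.07,(348,230),(737,233)),(.07,(350,58),(737,60)),(.012,(101,12),(104,222))]:
    d=J(*a,z)-J(*b,z); print(np.linalg.norm(d),np.degrees(np.arctan2(d[1],d[0]))-90, (J(*a,z)+J(*b,z))/2)
E
```

```text
mid [ 0.6334 -0.0187  0.075 ]
0.07474802643871906 -6.465321693514326 [ 0.6344 -0.0188  0.08  ]
0.0333973271429606 -6.46488370313233 [ 0.6343 -0.0188  0.08  ]
0.08966540334229671 -7.020671245302395 [ 0.6463 -0.0201  0.08  ]
0.09028147477669926 -7.027144386882924 [ 0.6504 -0.0205  0.08  ]
0.10983125653016072 -6.945831035190864 [ 0.6509 -0.0206  0.07  ]
0.10726132874291308 -6.887088381974792 [ 0.6993 -0.0264  0.07  ]
0.07391819103317117 -97.88170270858586 [0.7051 0.128  0.012 ]
```

Run:
```python
from h import *
np.set_printoptions(precision=3,suppress=True)
x,y=.4745,.342
def st(l): o=r.observe(); print(l,round(o['time_s'],2),o['position'],np.array(o['wrist_force']),np.array(o['wrist_torque']),round(o['grip_width'],3),o['grip_force']); return o
r.move_pose((x,y,.12),down(.5)); r.command_gripper(0.0)
r.move_l((x,y,.088),vel=.08); f0=st('pre')['wrist_force'][2]
for z in np.arange(.083,.0729,-.001):
    r.move_l((x,y,z),vel=.02); r.sleep(.1); o=st('p%.3f'%z)
    if o['wrist_force'][2]-f0>14: break
r.sleep(.2)
r.move_l((x,y,.115),vel=.1); r.command_gripper(1.0); st('up')
```

```text
pre 7.79 [0.474 0.342 0.088] [-0.505  0.329  0.398] [-0.028 -0.018 -0.021] 0.006 0.0
p0.083 8.29 [0.475 0.342 0.084] [0.616 1.407 1.929] [ 0.118 -0.156 -0.086] 0.003 1.0908051937803975
p0.082 8.64 [0.475 0.342 0.082] [1.471 1.011 2.57 ] [ 0.244 -0.386  0.009] 0.006 1.3700020061514806
p0.081 8.99 [0.475 0.342 0.081] [2.368 1.309 4.069] [ 0.291 -0.417  0.016] 0.006 1.6133900738350349
p0.080 9.34 [0.475 0.342 0.08 ] [2.18  0.736 4.671] [ 0.261 -0.523  0.053] 0.004 1.8518906873941887
p0.079 9.69 [0.475 0.342 0.079] [2.523 0.856 4.258] [ 0.316 -0.556 -0.032] 0.01 2.0772784916334786
p0.078 10.04 [0.475 0.342 0.078] [2.213 1.252 6.083] [ 0.237 -0.459 -0.04 ] 0.008 3.1444085008115508
p0.077 10.39 [0.475 0.342 0.078] [ 1.006  0.907 10.615] [ 0.128 -0.258 -0.023] 0.002 5.754024378256872
p0.076 10.74 [0.475 0.342 0.078] [-0.14   0.28  15.634] [ 0.039 -0.021 -0.037] 0.009 8.365452960133553
up 13.0 [0.474 0.342 0.115] [-0.131  0.489  0.705] [-0.017 -0.025 -0.016] 1.002 0.0
```

Fully pressed: there was a hard stop at 0.078 m and the force rose to 15 N. Next, the turn.

Run:
```python
from h import *
np.set_printoptions(precision=3,suppress=True)
x,y=.4745,.342
def st(l): o=r.observe(); print(l,round(o['time_s'],2),o['position'],np.array(o['wrist_force']),np.array(o['wrist_torque']),round(o['grip_width'],3),o['grip_force'],o['qpos'][5]); return o
r.move_l((x,y,.060),vel=.12); r.command_gripper(0.3); st('grip')
q=np.array(r.observe()['qpos']); q0=q.copy()
for d in (.5,.9,.97,1.02,1.06,1.1):
    q=q0.copy(); q[5]+=d; r.goto_joints(q); r.sleep(.1); o=st('%.2f'%d)
    if abs(o['wrist_torque'][2])>.5: break
im,_=snap('turned')
```

```text
grip 14.42 [0.474 0.342 0.06 ] [-0.414  0.768  0.927] [0.229 0.088 0.001] 0.496 30.000241479137912 1.5043449755711713
0.50 15.07 [0.475 0.342 0.06 ] [-0.084 -2.797  1.649] [-0.6   -0.116  0.023] 0.491 30.00030402909033 2.002969646005366
0.90 15.63 [0.474 0.341 0.06 ] [ 1.626 -4.909  1.204] [-0.775 -0.07  -0.033] 0.497 30.000309976749122 2.4035865666756595
0.97 15.98 [0.474 0.341 0.06 ] [ 1.014 -5.603  0.958] [-0.832 -0.096 -0.022] 0.494 30.000246101408266 2.4736159030133447
1.02 16.33 [0.474 0.341 0.06 ] [ 0.991 -4.776  1.424] [-0.795 -0.068  0.321] 0.495 30.000253198086284 2.5225193784457596
1.06 16.68 [0.474 0.341 0.06 ] [ 0.857 -5.083  1.1  ] [-0.867 -0.096  0.915] 0.492 30.00007394584827 2.5602782550614114
```

Run:
```python
from h import *
np.set_printoptions(precision=3,suppress=True)
def st(l): o=r.observe(); print(l,round(o['time_s'],2),o['position'],np.array(o['wrist_force']),np.array(o['wrist_torque']),round(o['grip_width'],3),o['grip_force']); return o
r.command_gripper(1.0); r.move_l((.4745,.342,.2),vel=.2); snap('after')
x,y=.5108,-.2227; a=-.369
r.move_pose((x,y,.15),down(a)); r.sleep(.2); im,p=snap('leaf2')
m=(im.max(2)>120).astype(np.uint8); n,lab,s,ce=cv2.connectedComponentsWithStats(m)
k=lab[tuple(proj((x,y,.029),p).astype(int)[::-1])]; 
c=max(cv2.findContours((lab==k).astype(np.uint8),0,1)[0],key=len)[:,0]
P=np.array([onplane('wrist',u,.029,p)[:2] for u in c]); print(cv2.minAreaRect((P*1000).astype(np.float32)))
st('')
A=cv2.imread('pics/after.png'); B=cv2.imread('pics/leaf2.png'); cv2.imwrite('pics/m3.png',np.hstack([cv2.resize(A[120:330,200:430],(400,365)),cv2.resize(B[:420],(400,365))]))
```

```text
((510.683349609375, -222.2830047607422), (33.90801239013672, 95.14473724365234), 69.25712585449219)
 20.92 [ 0.511 -0.222  0.15 ] [-0.172 -0.282 -0.251] [0.022 0.105 0.021] 1.003 0.0
```

View pics/m3.png

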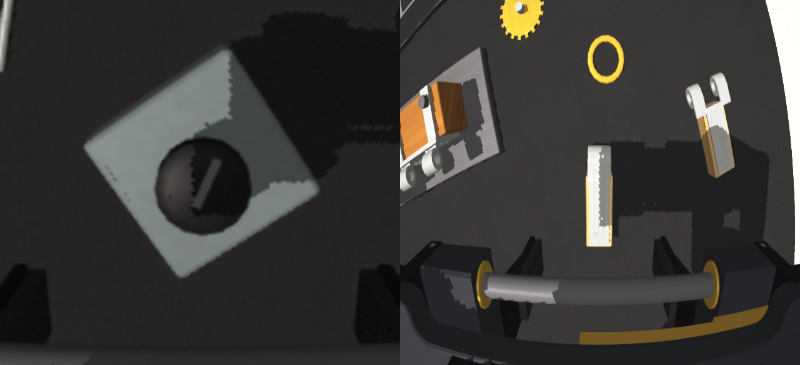

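Left: head at (203,187), mark now from (203,208) to (215,160), visibly turned. Right: the one-knuckle stile (598,195) is centred between the open fingers. I'll measure the mark's turn numerically and pick up the stile.

Run:
```python
from h import *
np.set_printoptions(precision=3,suppress=True)
def st(l): o=r.observe(); print(l,round(o['time_s'],2),o['position'],np.array(o['wrist_force']),np.array(o['wrist_torque']),round(o['grip_width'],3),o['grip_force']); return o
_,p0=load('stop');_,p1=load('after')
def ang(a,b,p): d=onplane('wrist',a,.085,p)-onplane('wrist',b,.085,p); return np.arctan2(d[1],d[0])
C=lambda u,v:(255+(u-210)/2,150+(v-360)/2); D=lambda u,v:(200+u/1.739,120+v/1.738)
print('turn',ang(C(327,470),C(335,526),p0)-ang(D(215,160),D(200,208),p1))
x,y=.5108,-.2224
r.move_pose((x,y,.06),down(-.366)); r.move_l((x,y,.0055),vel=.06); st('low')
r.command_gripper(0.0); st('grip')
r.move_l((x,y,.15),vel=.12); r.sleep(.2); st('lift'); snap('held')
cv2.imwrite('pics/m4.png',cv2.imread('pics/held.png'))
```

```text
turn 0.8759746493326047
low 22.43 [ 0.511 -0.223  0.006] [ 0.642  0.371 -0.042] [0.039 0.055 0.   ] 1.002 0.0
grip 23.34 [ 0.511 -0.222  0.006] [-0.504 -0.483 -0.478] [-0.009  0.054 -0.023] 0.387 29.993951618671417
lift 24.89 [ 0.51  -0.222  0.149] [ 0.056  0.877 -1.032] [ 0.027  0.024 -0.005] 0.387 29.993853271007538
```

View pics/m4.png

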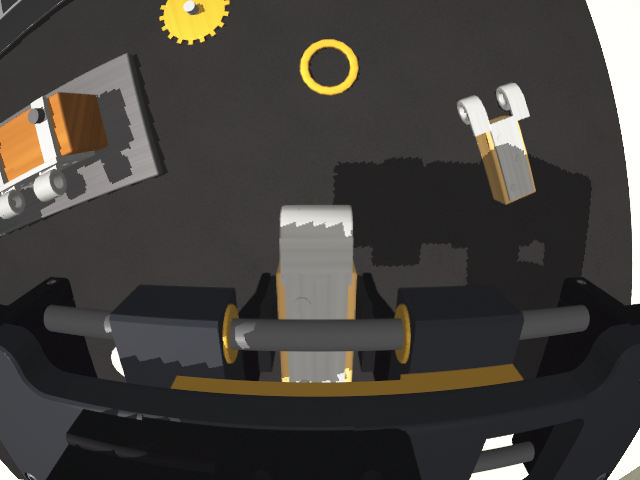

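Held view: the stile is straight in the gripper, with the knuckle spanning columns 279–353 and its far edge at row 206. I'll check this against the nominal in-hand pose and re-measure the mark.

Run:
```python
from h import *
np.set_printoptions(precision=3,suppress=True)
im,p=load('held'); T=R.from_rotvec(p[1]).as_matrix()
w=lambda t:T@np.array(t)+p[0]
th=np.linspace(0,2*np.pi,180)
for y in(-.0145,0,.0145):
    q=np.array([proj(w((.037+.011*np.cos(t),y,-.0125+.011*np.sin(t))),p) for t in th]); print('pred y',y,'rows',q[:,1].min(),'top pt',proj(w((.037,y,-.0235)),p))
g=im.max(2).astype(int)
for v in(212,218,224,230,240,250,300,310): 
    row=np.where(g[v,250:385]>125)[0]+250; print(v,row.min(),row.max(),(row.min()+row.max())/2)
col=g[195:215,316];print(195+np.argmax(col>125))
for f,c0 in(('stop',(316,221)),('after',(317,227))):
    a,pp=load(f); x=a.max(2).astype(np.float32); s=11
    sub=x[c0[1]-18:c0[1]+18,c0[0]-18:c0[0]+18]; d=sub-cv2.GaussianBlur(cv2.medianBlur(sub.astype(np.uint8),13),(0,0),2)
    m=(d>22).astype(np.uint8); n,l,st_,ce=cv2.connectedComponentsWithStats(m)
    i=1+np.argmax(st_[1:,4]); uv=np.argwhere(l==i)[:,::-1]+np.array(c0)-18
    P=np.array([onplane('wrist',u,.085,pp)[:2] for u in uv])*1000; rc=cv2.fitLine(P.astype(np.float32),2,0,.01,.01).ravel(); print(f,st_[i],rc[:2],np.arctan2(rc[1],rc[0]),np.ptp(P,0))
```

```text
pred y -0.0145 rows 202.11048250533764 top pt [281.699 236.139]
pred y 0 rows 202.05398957515814 top pt [318.943 236.171]
pred y 0.0145 rows 202.18400891665777 top pt [356.135 236.189]
212 281 351 316.0
218 280 352 316.0
224 280 352 316.0
230 281 351 316.0
240 280 352 316.0
250 280 351 315.5
300 278 355 316.5
310 278 354 316.0
207
stop [ 13   2   9  29 157] [1.    0.019] 0.019389315 [24.2    4.836]
after [ 14   2  14  29 111] [ 0.605 -0.797] -0.9215016 [15.269 19.436]
```

Run:
```python
from h import *
a=-.121; u=np.array([np.cos(a),np.sin(a),0]); B=np.array([.6334,-.0200,.075])
T=B-u*.072; T[2]=.0625
r.move_pose(T+[0,0,.09],down(a)); r.move_l(T,vel=.1); r.sleep(.4)
im,p=snap('pre'); print(r.observe()['time_s'],p)
for n in('scene','side'): cv2.imwrite(f'pics/{n}_pre.png',imaging.capture(n)[:,:,::-1])
A,_=load('stop');E,_=load('after')
C=np.zeros((600,800,3),np.uint8)
C[:400]=cv2.resize(im[100:260,160:480,::-1],(800,400),interpolation=cv2.INTER_CUBIC)
C[400:,:200]=cv2.resize(A[196:246,291:341],(200,200),interpolation=cv2.INTER_CUBIC); C[400:,200:400]=cv2.resize(E[202:252,292:342],(200,200),interpolation=cv2.INTER_CUBIC)*1
C[400:,200:400]=np.clip(C[400:,200:400].astype(int)*2,0,255)
S=cv2.imread('pics/scene_pre.png')[215:315,270:370]; C[400:,400:600]=cv2.resize(S,(200,200)); S=cv2.imread('pics/side_pre.png')[190:290,230:330]; C[400:,600:]=cv2.resize(S,(200,200))
cv2.imwrite('pics/m5.png',C)
```

```text
27.3167 (array([ 0.56207384, -0.01128662,  0.06278085]), array([ 3.13576586e+00, -1.89739733e-01,  8.06606734e-04]))
```

View pics/m5.png

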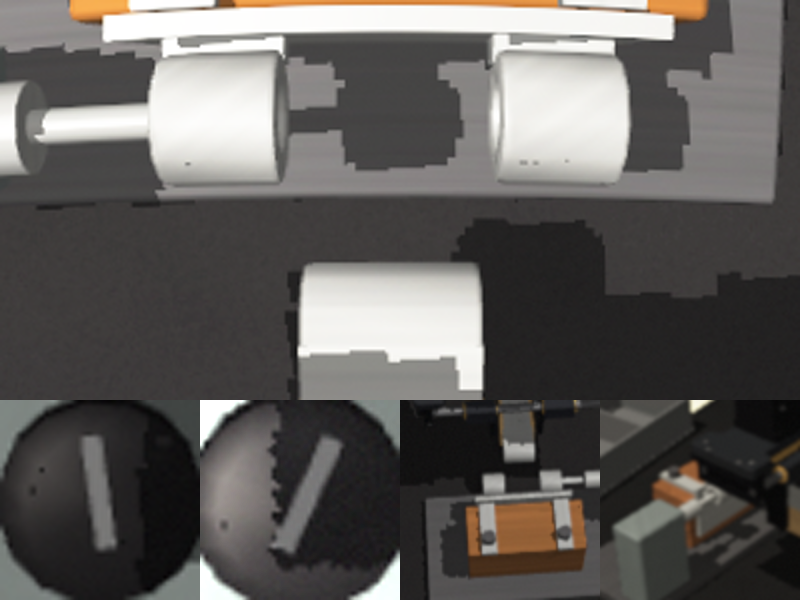

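The crops show the mark turned by about 1.0 rad: image change of 31° plus the 25° camera yaw change. Jamb gap inner edges are at 287/491 (mid 389), outer mid 390, and the held knuckle spans 300–483 (mid 391.5), so lateral error is about 0.3 mm. Next I'll compute the forward distance and insert.

```bash
cat >> h.py <<'E'
from scipy.optimize import brentq
TH=np.linspace(0,2*np.pi,361)
def tang(x,y,z,p,far=True):  # row of silhouette tangent of 22 mm cylinder along tool y at tool (x,z)
    T=R.from_rotvec(p[1]).as_matrix()
    q=[proj(T@np.array((x+.011*np.cos(t),y,z+.011*np.sin(t)))+p[0],p)[1] for t in TH]
    return min(q) if far else max(q)
def fitx(row,y,p,far=True,lo=.0,hi=.1): return brentq(lambda x:tang(x,y,-.0125,p,far)-row,lo,hi,xtol=1e-5)
E
python3 - <<'E'
from h import *
im,p=load('pre')
g=cv2.cvtColor(im,cv2.COLOR_BGR2GRAY).astype(int)
for c in(250,275,316,350,365,400): print(c,g[100:215,c].tolist()[10:115:1] if c in(275,) else '', [100+i for i in range(114) if abs(g[101+i,c]-g[100+i,c])>25])
print('held far',fitx(205.2,0,p)); 
for s in(-1,1): print('jamb near',fitx(174,s*.027,p,False),'far',fitx(120.8,s*.027,p))
E
```

```text
250  [102, 103, 113, 116, 119, 120, 172, 177]
275 [253, 253, 248, 130, 86, 86, 83, 79, 76, 76, 76, 75, 77, 109, 107, 110, 136, 139, 140, 139, 139, 139, 130, 125, 119, 115, 115, 115, 116, 114, 108, 108, 107, 99, 82, 82, 83, 83, 81, 81, 82, 82, 81, 82, 98, 114, 115, 116, 116, 116, 120, 120, 121, 123, 128, 130, 133, 138, 139, 138, 138, 136, 136, 138, 139, 141, 139, 121, 95, 70, 62, 62, 62, 62, 61, 62, 63, 62, 62, 61, 61, 61, 61, 60, 62, 62, 61, 61, 61, 61, 62, 61, 62, 62, 62, 62, 62, 62, 54, 37, 37, 35, 36, 35, 35] [101, 102, 112, 113, 122, 125, 177]
316  [101, 111, 112, 166, 177, 204]
350  [101, 102, 112, 113, 124, 204]
365  [102, 112, 117, 119, 178]
400  [101, 102, 103, 113, 114, 115, 120, 121, 172, 178]
held far 0.03591465033644591
jamb near 0.0713773267876978 far 0.07094696707684722
jamb near 0.07144761853182983 far 0.0710425999220288
```

Run:
```python
from h import *
np.set_printoptions(precision=4,suppress=True)
a=-.121; u=np.array([np.cos(a),np.sin(a),0]); v=np.array([-np.sin(a),np.cos(a),0])
T=np.array([.6334,-.0200,.0])-u*.072+v*.0003; T[2]=.0624
r.move_l(T+u*.0353,vel=.04); r.sleep(.5); o=r.observe()
print(o['time_s'],o['position'],o['wrist_force'],o['wrist_torque'],o['grip_force'],T+u*.0353)
im,p=snap('in')
for n in('scene','side'): cv2.imwrite(f'pics/{n}_in.png',imaging.capture(n)[:,:,::-1])
C=np.zeros((600,800,3),np.uint8)
rs=lambda i,w,h:cv2.resize(i,(w,h),interpolation=cv2.INTER_CUBIC)
C[:300]=rs(im[140:260,160:480,::-1],800,300)
C[300:,:400]=rs(cv2.imread('pics/scene_in.png')[230:290,295:375],400,300)
C[300:,400:]=rs(cv2.imread('pics/side_in.png')[205:265,250:330],400,300)
cv2.imwrite('pics/m6.png',C)
```

```text
28.95 [ 0.597  -0.0153  0.0624] [ 0.3769  0.2929 -1.7911] [0.0016 0.0236 0.0151] 29.99385505914688 [ 0.597  -0.0153  0.0624]
```

View pics/m6.png

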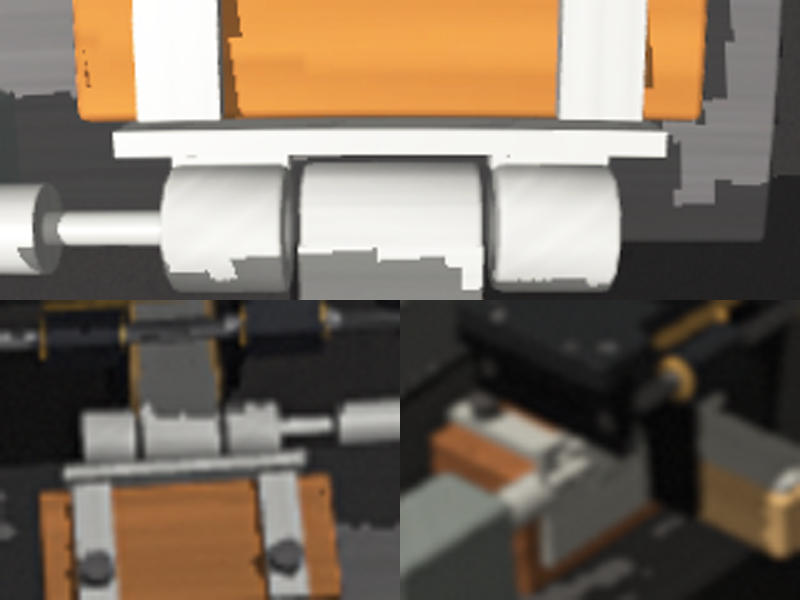

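Final-pose view: the knuckle sits at 300–482, between the inner faces at about 290 and 491 (centred). Its far edge is at row ~160 against ~165 for the jamb knuckles. The scene view shows the three cylinders in line. I'll measure the remaining offset.

Run:
```python
from h import *
from scipy.ndimage import gaussian_filter1d
im,p=load('in'); g=cv2.cvtColor(im,cv2.COLOR_BGR2GRAY).astype(float)
for c in(232,240,250,265,285,300,316,335,345,362,375,390,400): print(c,g[195:212,c].astype(int).tolist())
s=cv2.cvtColor(cv2.imread('pics/scene_in.png'),cv2.COLOR_BGR2GRAY).astype(float)
print('scene')
for c in(313,316,319,325,328,331,334,337,342,345,348): print(c,s[248:268,c].astype(int).tolist())
```

```text
232 [252, 251, 251, 251, 251, 251, 251, 251, 251, 251, 240, 171, 144, 156, 168, 181, 193]
240 [251, 251, 251, 251, 251, 251, 251, 251, 251, 251, 232, 155, 144, 158, 172, 182, 192]
250 [250, 250, 250, 250, 250, 250, 250, 250, 251, 251, 222, 145, 135, 148, 161, 174, 187]
265 [249, 249, 249, 249, 249, 249, 249, 250, 250, 250, 204, 133, 125, 138, 150, 164, 175]
285 [249, 248, 249, 248, 248, 248, 239, 127, 69, 70, 122, 143, 156, 168, 181, 197, 212]
300 [247, 247, 247, 247, 247, 247, 232, 68, 68, 70, 123, 139, 151, 163, 178, 193, 206]
316 [247, 247, 247, 247, 247, 247, 229, 69, 69, 79, 120, 134, 145, 158, 172, 188, 200]
335 [246, 246, 246, 246, 246, 246, 231, 69, 69, 76, 110, 125, 138, 150, 165, 181, 194]
345 [246, 246, 246, 246, 246, 246, 233, 69, 68, 76, 106, 122, 134, 146, 162, 176, 190]
362 [246, 246, 246, 246, 246, 246, 244, 232, 244, 245, 201, 153, 151, 163, 175, 188, 199]
375 [245, 245, 245, 245, 245, 245, 245, 246, 246, 246, 209, 150, 146, 158, 170, 182, 193]
390 [246, 246, 246, 246, 246, 246, 246, 245, 245, 245, 208, 117, 131, 144, 157, 170, 183]
400 [245, 245, 245, 245, 245, 245,
[... 447 characters left out ...]
5, 77, 93]
328 [87, 85, 85, 84, 82, 117, 178, 177, 176, 173, 157, 145, 127, 107, 140, 169, 120, 75, 82, 101]
331 [87, 84, 86, 85, 113, 167, 179, 177, 179, 173, 159, 146, 126, 114, 154, 166, 100, 73, 88, 111]
334 [86, 86, 85, 84, 83, 116, 175, 180, 181, 174, 161, 145, 121, 121, 173, 162, 82, 70, 83, 114]
337 [88, 87, 86, 84, 86, 121, 176, 183, 184, 178, 166, 149, 121, 124, 171, 145, 75, 73, 87, 114]
342 [33, 38, 52, 73, 111, 174, 176, 174, 174, 160, 142, 121, 104, 136, 167, 119, 76, 80, 100, 113]
345 [34, 38, 89, 153, 166, 173, 180, 177, 170, 156, 141, 122, 106, 140, 167, 118, 74, 70, 64, 76]
348 [31, 39, 88, 148, 165, 171, 175, 181, 177, 162, 146, 123, 115, 158, 164, 100, 120, 176, 175, 173]
```

Run:
```python
from h import *
o=r.observe(); a=-.121
r.move_l(np.array([.597,-.0153,.0624])-.0003*np.array([np.cos(a),np.sin(a),0]),vel=.01); r.sleep(1.0); o=r.observe()
print(o['time_s'],o['position'],o['wrist_force'],abs(np.array(o['joint_velocities'])).max()); print(r.sign_off())
```

```text
30.35 [ 0.59672202 -0.01526013  0.0624097 ] [ 0.6928625   0.52580625 -1.89658253] 0.0014462374068999401
the job is handed in; nothing more can be done
None
```

I handed the job in at 30.4 s: the stop was pressed to its hard stop, released, and turned clockwise to its end stop. The one-knuckle stile is held still between the jamb knuckles, with the bores lined up to within about 0.5 mm by my camera measurements; the sign-off call returned no verdict.

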